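# Sort the salvaged fans into their test trays

## Task

Pick the four small cooling fans out of the parts on the repair bench and put each one in the tray of the same colour as its blades, in any order, set down gently (not dropped), lying flat on the tray floor with the blades up. The finned heat sinks are not fans: leave them where they are.

Things in the scene. Friction and masses are not known exactly. Their poses are not given: they have to be found in the camera images.
- fan_blue: Loose small cooling fan (50 g, about): square black frame 40 x 40 mm, 28 mm high, lying flat with its blue hub and blue blades looking up. Origin: centre of the underside; x and y along the frame's sides, z up. Can be gripped across either pair of parallel sides (40 mm).
- fan_red: Loose small cooling fan (50 g, about): square black frame 40 x 40 mm, 28 mm high, lying flat with its red hub and red blades looking up. Origin: centre of the underside; x and y along the frame's sides, z up. Can be gripped across either pair of parallel sides (40 mm).
- fan_yellow: Loose small cooling fan (50 g, about): square black frame 40 x 40 mm, 28 mm high, lying flat with its yellow hub and yellow blades looking up. Origin: centre of the underside; x and y along the frame's sides, z up. Can be gripped across either pair of parallel sides (40 mm).
- fan_white: Loose small cooling fan (50 g, about): square black frame 40 x 40 mm, 28 mm high, lying flat with its white hub and white blades looking up. Origin: centre of the underside; x and y along the frame's sides, z up. Can be gripped across either pair of parallel sides (40 mm).
- tray_blue: Shallow square blue parts tray fixed to the bench: outside 70 x 70 mm, inside 62 x 62 mm, walls 4 mm thick and 8 mm high above the bench, floor 4 mm above the bench. Origin: centre of the underside, on the bench; x and y along the walls, z up.
- tray_red: Shallow square red parts tray fixed to the bench: outside 70 x 70 mm, inside 62 x 62 mm, walls 4 mm thick and 8 mm high above the bench, floor 4 mm above the bench. Origin: centre of the underside, on the bench; x and y along the walls, z up.
- tray_yellow: Shallow square yellow parts tray fixed to the bench: outside 70 x 70 mm, inside 62 x 62 mm, walls 4 mm thick and 8 mm high above the bench, floor 4 mm above the bench. Origin: centre of the underside, on the bench; x and y along the walls, z up.
- tray_white: Shallow square white parts tray fixed to the bench: outside 70 x 70 mm, inside 62 x 62 mm, walls 4 mm thick and 8 mm high above the bench, floor 4 mm above the bench. Origin: centre of the underside, on the bench; x and y along the walls, z up.
- sink_blue: Loose blue aluminium heat sink, 40 x 40 mm, 26 mm high, seven upright parallel fins (70 g): not a fan, stays where it is. Origin: centre of the underside; fins run along x, z up.
- sink_red: Loose red aluminium heat sink, 40 x 40 mm, 26 mm high, seven upright parallel fins (70 g): not a fan, stays where it is. Origin: centre of the underside; fins run along x, z up.
There are look-alikes about, which are no part of the job. What is shaped like the fan_blue but green or orange is not meant. There is more than one size of the tray_white; the job needs the larger.

How it is judged:
By the outcome, as a careful person would: the job done as asked, in the order asked, and still so for the second after the job is handed in, with the robot touching nothing.
It also fails if it takes over 93 s, if anything falls off the work surface, if the arm or the gripper's body presses on something with over 40 N, if the wrist force passes 120 N, or if a joint passes its speed limit or range.

## Robot

A 6-joint arm with a two-finger parallel gripper is mounted at the origin on the work surface. World frame = base frame: x ahead of the robot, y to its left, z up, the work surface at z = 0. Lengths are in m, angles in rad, forces in N, time in s.
With the tool pointing down it reaches from about 0.35 to 0.975 m from the base axis. Payload 4.9 kg.
Tool frame: the origin (TCP) lies at the very end of the fingers, on their centre line; the grasp point (between the pads) lies 19 mm behind it; z points along the fingers, y is the line along which they close (so a half turn about z gives the same grasp; the last joint's range is limited). The gripper opens to 85 mm and grips with 20 to 120 N. Pads are 22 mm wide; open, the fingers measure 114 mm over their backs; the gripper's body (76 mm by 85 mm) begins 54 mm behind the grasp point. The pads swing forward as they close: fully open they stand 13 mm farther back than shut.
Start: joints at [1.178, 0.053, 1.613, -0, 1.476, -0.119], TCP at [0.169, 0.602, 0.231] pointing down, gripper open.
Joint ranges: [-3.01, 3.01], [-1.01, 2.22], [0.06, 2.58], [-1.02, 4.17], [0.09, 2.62], [-3.14, 3.14]. Speed limits (rad/s): [2.57, 2.57, 3.14, 3.14, 3.14, 3.14].

## Interface

Orientations are given as a unit quaternion [w, x, y, z].
In Python, from rig import env gives the robot as it stands.
- The arm moves only by the tool servo_tool, never from a script. Its argument "deltas" is a list of rows, each an object of numbers: "dx", "dy", "dz": the shift along the tool's x, y, z in units of 50 mm (1.0 is 50 mm); "spin": the turn about the tool's z in units of 6 degrees (1.0 is 6 degrees); "gripper": the finger opening in mm, from 0 to 85.4. In form: [{"dx": .., "dy": .., "dz": .., "spin": .., "gripper": ..}, ...]. A call has 1 to 12 rows; each row shifts and turns the commanded pose from where the row before left it, along the tool's axes as they then stand; what a row does not reach is not made up. A row lasts 1/10 s, in which the tool goes at most 50 mm and 8.59 degrees, less where a joint would pass 70% of its speed; a pose out of reach is approached as far as the arm can. A call is refused whole if a number of a shift passes 1 or a number of a turn 1, either way. A call with a gripper value outside its range is refused whole. The fingers move at their own pace and stop on an object; "squeeze" is the grip in N (left out, the last holds). Time passes only in rows, so rows that do not move let the fingers close. It gives the time, the measured TCP pose, the force, the opening and the grip force at its end, in the units of the state.
- env.observe(): the state, without advancing time (a new reading comes with each control period).
- env.capture(name): name is "side" or "top" or "wrist"; returns (picture, depth): 480x640x3 uint8, red, green, blue; 480x640 float32, m along the optical axis (not along the pixel's ray), 0 where there is no reading.
- env.calibration(name): a dict with "K" (3x3 intrinsics, pixels), "position" and "orientation" of the camera in the world; the wrist camera has in their place "tool_from_camera" (4x4, takes a point from camera to tool coordinates, whose origin is the TCP and whose axes are the flange's). Camera axes: x right, y down, z forward; pixel columns grow to the right and rows downward; lengths in m; the calibration is good to about 2 mm. A picture is of the moment at which its call begins: read the wrist's pose just before it. calibration takes no time and is no camera call.
- env.hand_in(): hands the job in; it is judged then, once.
The state is a dict: "time_s": time; "joint_positions": joint angles; "qd": joint speeds; "tau": joint torques, N m; "position": TCP position; "tool_rot": TCP orientation; "force": force on the tool from outside, world axes, zero at the start; "moment": the same for the moment, N m; "grip_width": finger opening in m; "finger_force": force on a finger pad.
Only numpy, scipy, OpenCV 4.12 (cv2) and the standard library are available. Lean on these libraries where they do the work, as an engineer would, in place of code of your own. Each camera call takes 0.05 s, during which the arm holds its last target. There are 200 camera calls.

## Working session

There is one attempt and no reset: what is moved stays moved. The work goes in short steps, Python scripts to look and compute and a tool call to move; the robot and the scene stay as the last step left them, time stands still between calls to the robot, and variables do not carry over. Pictures are saved under pics/ and viewed, at most 14 in all, crops included, and the job is handed in when it is done.

Besides the shell and the picture viewer there is one more tool, called after "Request:" as a command line: name --argument value ..., lists and objects as JSON in quotes. servo_tool: Moves the arm, as the interface text tells. Its arguments: {"type":"object","properties":{"deltas":{"type":"array"},"squeeze":{"type":"number"}},"required":["deltas"]}

```bash
mkdir -p pics; ls; python3 - <<'E'
from rig import env
import cv2,numpy as np
s=env.observe();print({k:np.round(v,3).tolist() for k,v in s.items()})
for n in("top","side"):
    p,d=env.capture(n);cv2.imwrite(f"pics/{n}0.png",p[...,::-1]);np.savez(f"{n}0.npz",p=p,d=d)
    print(n,env.calibration(n),d.min(),d.max())
print(env.calibration("wrist"))
E
```

```text
pics
{'time_s': 0.0, 'joint_positions': [1.178, 0.053, 1.614, -0.0, 1.476, -0.119], 'qd': [-0.002, 0.002, 0.001, -0.0, -0.001, 0.002], 'tau': [-0.002, -39.367, -37.018, -0.0, 0.007, 0.0], 'position': [0.169, 0.601, 0.23], 'tool_rot': [-0.0, 0.136, 0.991, -0.001], 'force': [0.681, -0.482, -0.601], 'moment': [-0.032, 0.05, 0.028], 'finger_force': 0.0, 'grip_width': 0.086}
top {'K': array([[506.9909014 ,   0.        , 318.63276725],
       [  0.        , 506.9909014 , 241.74068349],
       [  0.        ,   0.        ,   1.        ]]), 'position': array([ 0.27100866, -0.03072612,  0.99637117]), 'orientation': array([-0.06384695,  0.71299491, -0.69433383,  0.07390784])} 0.0 2.0029533
side {'K': array([[451.72360265,   0.        , 314.50761299],
       [  0.        , 451.72360265, 237.82428784],
       [  0.        ,   0.        ,   1.        ]]), 'position': array([-0.06914378, -0.63059649,  0.74572293]), 'orientation': array([-0.38292159,  0.84875376, -0.33648982,  0.14057991])} 0.0 3.8979614
{'K': array([[335.17777555,   0.        , 313.74213823],
       [  0.        , 335.17777555, 236.51838598],
       [  0.        ,   0.        ,   1.        ]]), 'tool_from_camera': array([[ 1.63306320e-04, -9.66092130e-01, -2.58197541e-01,
         6.53529654e-02],
       [ 9.99999849e-01,  2.93267252e-04, -4.64825843e-04,
        -1.35734887e-04],
       [ 5.24785472e-04, -2.58197426e-01,  9.66092032e-01,
        -1.42602987e-01],
       [ 0.00000000e+00,  0.00000000e+00,  0.00000000e+00,
         1.00000000e+00]])}
```

View pics/top0.png

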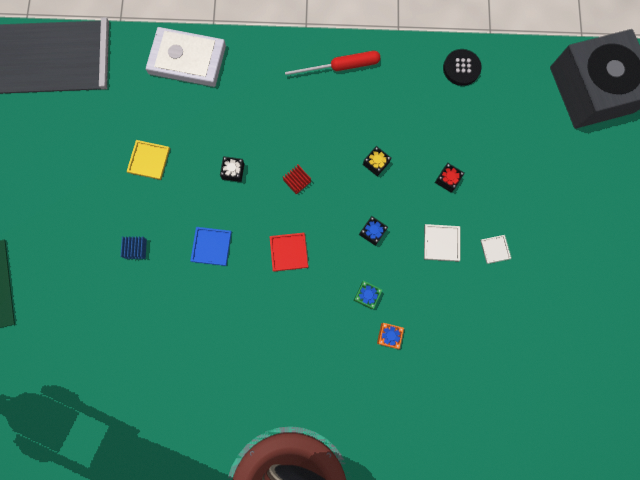

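View pics/side0.png

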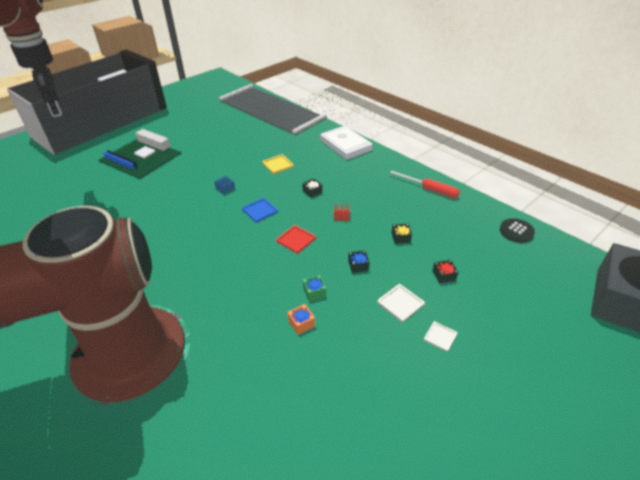

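The top view shows these candidates:
- **Fans:** yellow (377,161), red (450,177), blue (374,230) and white (232,169), all with black frames.
- **Look-alikes:** the blue-bladed fans with a green frame (369,295) and an orange frame (391,336), and the heat sinks, red (297,180) and blue (134,247).
- **Trays:** yellow (148,160), blue (211,247), red (289,252) and white, the larger one (442,243). The small white one (496,249) is not wanted.

I'll measure them and take one close crop.

```bash
cat > h.py <<'E'
import cv2,numpy as np
from scipy.spatial.transform import Rotation as R
def rot(q): return R.from_quat(np.roll(q,-1)).as_matrix()
def ray(c,uv,z):
    uv=np.atleast_2d(np.asarray(uv,float)); K=c["K"]
    d=np.c_[(uv-K[:2,2])/[K[0,0],K[1,1]],np.ones(len(uv))]@rot(c["orientation"]).T
    p=np.asarray(c["position"]); return p+d*((z-p[2])/d[:,2])[:,None]
def rect(c,mask,z,off):
    cn=max(cv2.findContours(mask.astype(np.uint8),0,2)[0],key=cv2.contourArea)[:,0]+np.array(off)
    P=ray(c,cn,z)[:,:2].astype(np.float32); (x,y),(w,h),a=cv2.minAreaRect(P*1000)
    return np.round([x,y,w,h,(a+45)%90-45],1)
E
python3 - <<'E'
from rig import env
from h import *
c=env.calibration("top");f=np.load("top0.npz");p,d=f["p"],f["d"]
v,u=np.mgrid[:480,:640];pts=ray(c,np.c_[u.ravel(),v.ravel()],0);p0=np.array(c["position"])
zax=rot(c["orientation"])[:,2];D0=((pts-p0)@zax).reshape(480,640)
H=(1-d/D0)*p0[2]
print("bench",np.median(H[200:300,60:100]),np.std(H[280:330,60:100]))
hsv=cv2.cvtColor(p,cv2.COLOR_RGB2HSV).astype(int)
green=(abs(hsv[...,0]-78)<14)&(hsv[...,1]>110)
T=dict(fy=(377,161),fr=(450,177),fb=(374,230),fw=(232,169),sr=(297,180),sb=(134,247),fgreen=(369,295),forange=(391,336),ty=(148,160),tb=(211,247),tr=(289,252),tw=(442,243),tws=(496,249))
for n,(a,b) in T.items():
    r=26;sl=np.s_[b-r:b+r,a-r:a+r]
    h=H[sl];z=.008 if n[0]=='t' else .028 if n[0]=='f' else .026
    m=~green[sl]
    o=[rect(c,m,z,(a-r,b-r))]
    if n[0]!='t': o.append(rect(c,h>.015,z,(a-r,b-r)))
    print(n,*o,"h",np.round(np.median(h[r-5:r+5,r-5:r+5]),4))
cv2.imwrite("pics/crop.png",cv2.resize(p[130:360,200:500,::-1],(780,598),interpolation=2))
E
```

```text
bench -0.0006271322846281664 0.05455408401049448
fy [ 632.4 -154.7   41.    47.3  -38.8] [ 635.2 -155.2   41.6   44.5  -38.8] h 0.0248
fr [ 601.5 -301.1   39.1   48.5  -31.8] [ 604.2 -302.2   40.4   45.6  -31.3] h 0.0251
fb [ 488.4 -148.4   38.4   44.6  -33.6] [ 490.  -148.7   39.9   42.5  -33.2] h 0.0253
fw [606.4 135.1  43.5  46.9  -5.5] [608.8 136.5  42.1  44.6  -6.2] h 0.025
sr [590.    4.9  46.8  45.3  42.4] [597.1   0.9  41.5  28.9  42.3] h 0.0181
sb [442.6 316.4  43.3  48.8   1.6] [ 4.440e+02  3.192e+02  4.350e+01  4.160e+01 -4.000e-01] h 0.0215
fgreen [ 362.9 -138.9   34.2   33.6  -22.5] [ 363.2 -138.8   40.5   40.5  -25.1] h 0.025
forange [ 286.7 -181.6   45.4   43.   -12.4] [ 287.4 -181.6   41.4   39.8  -12.4] h 0.0254
ty [628.2 310.   73.8  73.6 -10.5] h 0.0039
tb [452.5 170.8  72.2  71.9  -5.1] h 0.0034
tr [445.4  16.6  73.   72.7   7.7] h 0.0033
tw [ 472.4 -288.3   72.5   72.8   -1.7] h 0.0034
tws [ 462.2 -395.2   51.4   52.4   13.3] h 0.0024
```

View pics/crop.png

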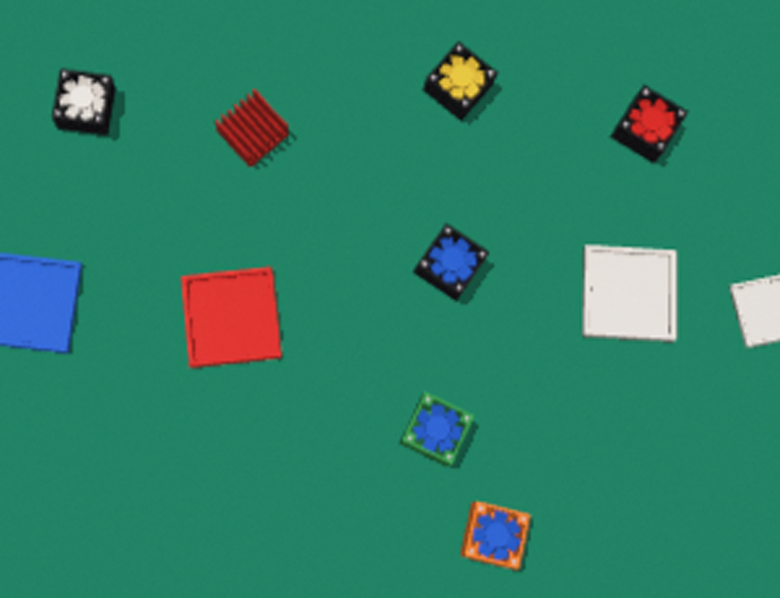

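The crop confirms four black-framed fans, with the green and orange frames as decoys. The silhouettes include side faces, so I'll take fan centres from the blade centroids.

```bash
cat >> h.py <<'E'
def plan(env,x,y,yaw=None):
    "yaw: deg mod 90 of tool y; prints total spin, then dx,dy units in the turned tool frame"
    s=env.observe(); M=rot(s["tool_rot"]); p=np.array(s["position"])
    cur=np.degrees(np.arctan2(M[1,1],M[0,1])); e=0 if yaw is None else (yaw-cur+45)%90-45
    a=np.radians(cur+e); yt=np.array([np.cos(a),np.sin(a)]); xt=np.array([-yt[1],yt[0]])
    d=np.array([x,y])/1000-p[:2]
    print("t",round(s["time_s"],2),"pos",np.round(p,4),"yaw",round(cur,1),"tilt",np.round(M[:2,2],3),"| spin units",round(-e/6,2),"dx",round(d@xt/.05,3),"dy",round(d@yt/.05,3),"z mm",round(p[2]*1e3,1),"w",round(s["grip_width"]*1e3,1),"F",np.round(s["force"],1),"gf",round(s["finger_force"],1),"q",np.round(s["joint_positions"],2))
E
python3 - <<'E'
from rig import env
from h import *
c=env.calibration("top");p=np.load("top0.npz")["p"]
hsv=cv2.cvtColor(p,cv2.COLOR_RGB2HSV).astype(int);h,s,v=[hsv[...,i] for i in range(3)]
B=dict(fy=((377,161),(abs(h-25)<8)&(s>120)&(v>90)),fr=((450,177),((h<8)|(h>172))&(s>120)&(v>90)),fb=((374,230),(abs(h-109)<10)&(s>120)&(v>90)),fw=((232,169),(s<60)&(v>110)))
for n,((a,b),m) in B.items():
    k=m[b-14:b+14,a-14:a+14];vv,uu=np.nonzero(k)
    print(n,k.sum(),np.round([uu.mean()+a-14,vv.mean()+b-14],1),np.round(ray(c,[uu.mean()+a-14,vv.mean()+b-14],.026)*1000,1))
for n in "fb":
    pass
plan(env,487,-149,-33.4)
E
```

```text
fy 217 [377.3 159.4] [[ 635.8 -156.4   26. ]]
fr 216 [450.6 176. ] [[ 605.2 -304.3   26. ]]
fb 232 [373.8 229.8] [[ 489.9 -150.    26. ]]
fw 221 [231.4 167.3] [[610.  136.3  26. ]]
t 0.1 pos [0.1688 0.6012 0.2302] yaw 74.3 tilt [-0.001 -0.002] | spin units 2.95 dx -13.573 dy -9.022 z mm 230.2 w 85.4 F [-0.9 -0.8  0.1] gf 0.0 q [ 1.18  0.05  1.61 -0.    1.48 -0.12]
```

```bash
python3 -c "
from rig import env
from h import *
plan(env,610,136.4,-6)"
```

```text
t 0.1 pos [0.1688 0.6012 0.2302] yaw 74.3 tilt [-0.001 -0.002] | spin units -1.61 dx -9.748 dy -8.322 z mm 230.2 w 85.4 F [-0.9 -0.8  0.1] gf 0.0 q [ 1.18  0.05  1.61 -0.    1.48 -0.12]
```

Request:
servo_tool --deltas '[{"spin": -0.8},{"spin": -0.8},{"dx": -0.6,"dy": -0.52},{"dx": -0.6,"dy": -0.52},{"dx": -0.6,"dy": -0.52},{"dx": -0.6,"dy": -0.52},{"dx": -0.6,"dy": -0.52},{"dx": -0.6,"dy": -0.52},{"dx": -0.6,"dy": -0.52},{"dx": -0.6,"dy": -0.52},{"dx": -0.6,"dy": -0.52},{"dx": -0.6,"dy": -0.52}]'

```text
schema error: expected keys dx, dy, dz, spin, gripper
```

Request:
servo_tool --deltas '[{"dx": -0.6,"dy": -0.52,"dz": 0.4},{"dx": -0.6,"dy": -0.52,"dz": 0.4},{"dx": -0.6,"dy": -0.52,"dz": 0.4},{"dx": -0.6,"dy": -0.52,"dz": 0.4},{"dx": -0.6,"dy": -0.52,"dz": 0.2},{"dx": -0.6,"dy": -0.52},{},{},{}]'

```text
schema error: expected keys dx, dy, dz, spin, gripper
```

```bash
cat > w.py <<'E'
from rig import env
from h import *
import sys
def wrist(name,fx,fy):
    s=env.observe(); p,d=env.capture("wrist"); c=env.calibration("wrist")
    T=np.eye(4);T[:3,:3]=rot(s["tool_rot"]);T[:3,3]=s["position"];W=T@c["tool_from_camera"]
    q=R.from_matrix(W[:3,:3]).as_quat();cc=dict(K=c["K"],position=W[:3,3],orientation=np.roll(q,1))
    cv2.imwrite(f"pics/{name}.png",p[...,::-1]);np.savez(name+".npz",p=p,d=d)
    uv=c["K"]@(W[:3,:3].T@(np.array([fx/1000,fy/1000,.028])-W[:3,3]));print("expected px",np.round(uv[:2]/uv[2]))
    return cc,p,d
if __name__=="__main__": 
    n,x,y,a=sys.argv[1],*map(float,sys.argv[2:5]); plan(env,x,y,a); wrist(n,x,y)
E
python3 w.py w1 610 136.4 -6
```

```text
t 0.1 pos [0.1688 0.6012 0.2302] yaw 74.3 tilt [-0.001 -0.002] | spin units -1.61 dx -9.748 dy -8.322 z mm 230.2 w 85.4 F [-0.9 -0.8  0.1] gf 0.0 q [ 1.18  0.05  1.61 -0.    1.48 -0.12]
expected px [ 91. 581.]
```

View pics/w1.png

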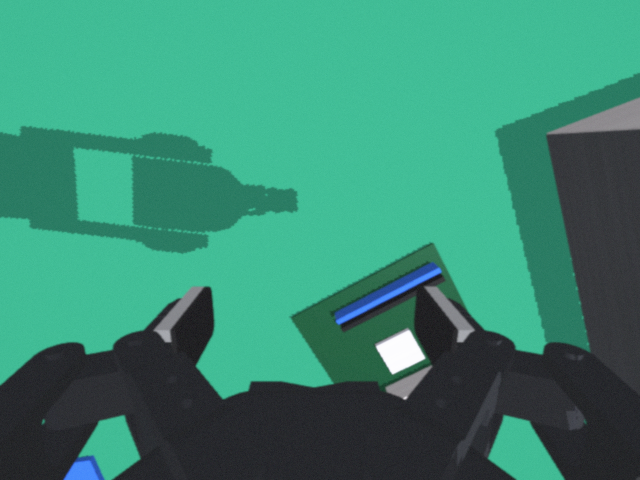

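All five keys are required in each row, so neither move was made. This picture shows only the start area: a circuit board at (370,330), a box wall at (590,250), and the fingers.

Request:
servo_tool --deltas '[{"dx": 0,"dy": 0,"dz": 0,"spin": -0.8,"gripper": 80},{"dx": 0,"dy": 0,"dz": 0,"spin": -0.8,"gripper": 80},{"dx": -0.6,"dy": -0.52,"dz": 0,"spin": 0,"gripper": 80},{"dx": -0.6,"dy": -0.52,"dz": 0,"spin": 0,"gripper": 80},{"dx": -0.6,"dy": -0.52,"dz": 0,"spin": 0,"gripper": 80},{"dx": -0.6,"dy": -0.52,"dz": 0,"spin": 0,"gripper": 80},{"dx": -0.6,"dy": -0.52,"dz": 0,"spin": 0,"gripper": 80},{"dx": -0.6,"dy": -0.52,"dz": 0,"spin": 0,"gripper": 80},{"dx": -0.6,"dy": -0.52,"dz": 0,"spin": 0,"gripper": 80},{"dx": -0.6,"dy": -0.52,"dz": 0,"spin": 0,"gripper": 80},{"dx": -0.6,"dy": -0.52,"dz": 0,"spin": 0,"gripper": 80},{"dx": -0.6,"dy": -0.52,"dz": 0,"spin": 0,"gripper": 80}]'

```text
time_s: 1.35
position: [0.4404, 0.3099, 0.231]
tool_rot: [-0.0, 0.053, 0.999, -0.0]
force: [1.3, -0.1, -0.5]
grip_width: 0.08
finger_force: 0.0
```

Request:
servo_tool --deltas '[{"dx": -0.6,"dy": -0.52,"dz": 0.4,"spin": 0,"gripper": 80},{"dx": -0.6,"dy": -0.52,"dz": 0.4,"spin": 0,"gripper": 80},{"dx": -0.6,"dy": -0.52,"dz": 0.4,"spin": 0,"gripper": 80},{"dx": -0.6,"dy": -0.52,"dz": 0.4,"spin": 0,"gripper": 80},{"dx": -0.6,"dy": -0.52,"dz": 0.2,"spin": 0,"gripper": 80},{"dx": -0.6,"dy": -0.52,"dz": 0,"spin": 0,"gripper": 80},{"dx": 0,"dy": 0,"dz": 0,"spin": 0,"gripper": 80},{"dx": 0,"dy": 0,"dz": 0,"spin": 0,"gripper": 80},{"dx": 0,"dy": 0,"dz": 0,"spin": 0,"gripper": 80}]'

```text
time_s: 2.25
position: [0.6015, 0.1378, 0.1411]
tool_rot: [-0.0, 0.053, 0.999, 0.0]
force: [0.6, 0.2, 0.1]
grip_width: 0.0799
finger_force: 0.0
```

```bash
python3 w.py w2 610 136.4 -6
```

```text
t 2.25 pos [0.6015 0.1378 0.1411] yaw 84.0 tilt [-0.001  0.   ] | spin units -0.01 dx -0.172 dy -0.011 z mm 141.1 w 79.9 F [0.6 0.2 0.1] gf 0.0 q [ 0.1   0.1   1.71  0.    1.33 -1.36]
expected px [313. 243.]
```

View pics/w2.png

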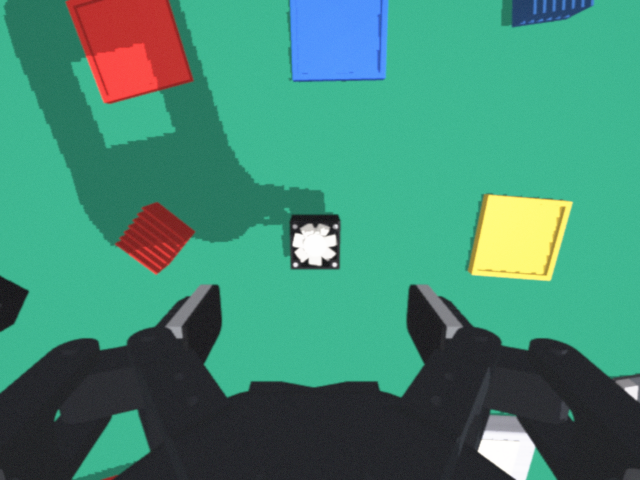

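The white fan sits at (315,243) against an expected (313,243), square to the fingers, so the measurement holds. Descending and gripping.

Request:
servo_tool --deltas '[{"dx": -0.17,"dy": 0,"dz": 0.4,"spin": 0,"gripper": 70},{"dx": 0,"dy": 0,"dz": 0.5,"spin": 0,"gripper": 70},{"dx": 0,"dy": 0,"dz": 0.5,"spin": 0,"gripper": 70},{"dx": 0,"dy": 0,"dz": 0.5,"spin": 0,"gripper": 70},{"dx": 0,"dy": 0,"dz": 0.3,"spin": 0,"gripper": 70},{"dx": 0,"dy": 0,"dz": 0.2,"spin": 0,"gripper": 70},{"dx": 0,"dy": 0,"dz": 0.15,"spin": 0,"gripper": 70},{"dx": 0,"dy": 0,"dz": 0.1,"spin": 0,"gripper": 70},{"dx": 0,"dy": 0,"dz": 0.05,"spin": 0,"gripper": 70},{"dx": 0,"dy": 0,"dz": 0,"spin": 0,"gripper": 70}]'

```text
time_s: 3.3
position: [0.6109, 0.1363, 0.0067]
tool_rot: [0.0, 0.053, 0.999, 0.0]
force: [-0.2, 0.5, 0.5]
grip_width: 0.0697
finger_force: 0.0
```

Request:
servo_tool --deltas '[{"dx": 0,"dy": 0,"dz": 0,"spin": 0,"gripper": 50},{"dx": 0,"dy": 0,"dz": 0,"spin": 0,"gripper": 44},{"dx": 0,"dy": 0,"dz": 0,"spin": 0,"gripper": 38},{"dx": 0,"dy": 0,"dz": 0,"spin": 0,"gripper": 32},{"dx": 0,"dy": 0,"dz": 0,"spin": 0,"gripper": 32},{"dx": 0,"dy": 0,"dz": 0,"spin": 0,"gripper": 32},{"dx": 0,"dy": 0,"dz": 0,"spin": 0,"gripper": 32}]' --squeeze 40

```text
time_s: 4.0
position: [0.6113, 0.1363, 0.0071]
tool_rot: [0.001, 0.053, 0.999, 0.0]
force: [-0.3, -0.9, 5.6]
grip_width: 0.0392
finger_force: 42.0
```

Request:
servo_tool --deltas '[{"dx": 0,"dy": 0,"dz": -0.1,"spin": 0,"gripper": 32},{"dx": 0,"dy": 0,"dz": -0.3,"spin": 0,"gripper": 32},{"dx": 0,"dy": 0,"dz": -0.5,"spin": 0,"gripper": 32},{"dx": 0,"dy": 0,"dz": -0.5,"spin": 0,"gripper": 32},{"dx": 0,"dy": 0,"dz": -0.4,"spin": 0,"gripper": 32},{"dx": 0,"dy": 0,"dz": 0,"spin": -0.7,"gripper": 32},{"dx": 0,"dy": 0,"dz": 0,"spin": 0,"gripper": 32},{"dx": 0,"dy": 0,"dz": 0,"spin": 0,"gripper": 32}]'

```text
time_s: 4.8
position: [0.61, 0.1362, 0.0961]
tool_rot: [-0.0, 0.017, 1.0, -0.0]
force: [0.1, -0.5, -0.8]
grip_width: 0.0392
finger_force: 41.4
```

```bash
python3 -c "
from rig import env
from h import *
plan(env,472.4,-288.3,-1.7)"
```

```text
t 4.8 pos [0.61   0.1362 0.0961] yaw 88.0 tilt [-0.001 -0.   ] | spin units -0.04 dx 2.5 dy -8.569 z mm 96.1 w 39.2 F [ 0.1 -0.5 -0.8] gf 41.4 q [ 0.1   0.17  1.72  0.    1.25 -1.44]
```

Request:
servo_tool --deltas '[{"dx": 0.1,"dy": -0.35,"dz": 0,"spin": 0,"gripper": 32},{"dx": 0.2,"dy": -0.7,"dz": 0,"spin": 0,"gripper": 32},{"dx": 0.2,"dy": -0.7,"dz": 0,"spin": 0,"gripper": 32},{"dx": 0.2,"dy": -0.7,"dz": 0,"spin": 0,"gripper": 32},{"dx": 0.2,"dy": -0.7,"dz": 0,"spin": 0,"gripper": 32},{"dx": 0.2,"dy": -0.7,"dz": 0,"spin": 0,"gripper": 32},{"dx": 0.2,"dy": -0.7,"dz": 0,"spin": 0,"gripper": 32},{"dx": 0.2,"dy": -0.7,"dz": 0,"spin": 0,"gripper": 32},{"dx": 0.2,"dy": -0.7,"dz": 0,"spin": 0,"gripper": 32},{"dx": 0.2,"dy": -0.7,"dz": 0,"spin": 0,"gripper": 32},{"dx": 0.2,"dy": -0.7,"dz": 0,"spin": 0,"gripper": 32},{"dx": 0.2,"dy": -0.7,"dz": 0,"spin": 0,"gripper": 32}]'

```text
time_s: 6.0
position: [0.4805, -0.2637, 0.0955]
tool_rot: [-0.001, 0.017, 1.0, 0.0]
force: [0.6, -0.0, 0.4]
grip_width: 0.0389
finger_force: 41.3
```

Request:
servo_tool --deltas '[{"dx": 0.15,"dy": -0.4,"dz": 0.3,"spin": 0,"gripper": 32},{"dx": 0.05,"dy": -0.12,"dz": 0.3,"spin": 0,"gripper": 32},{"dx": 0,"dy": 0,"dz": 0.3,"spin": 0,"gripper": 32},{"dx": 0,"dy": 0,"dz": 0,"spin": 0,"gripper": 32},{"dx": 0,"dy": 0,"dz": 0,"spin": 0,"gripper": 32},{"dx": 0,"dy": 0,"dz": 0,"spin": 0,"gripper": 32}]'

```text
time_s: 6.6
position: [0.4723, -0.2872, 0.0518]
tool_rot: [0.0, 0.016, 1.0, -0.0]
force: [1.3, 0.1, -0.5]
grip_width: 0.039
finger_force: 41.3
```

```bash
python3 w.py w3 472.4 -288.3 -1.7
```

```text
t 6.6 pos [ 0.4723 -0.2872  0.0518] yaw 88.2 tilt [ 0.001 -0.   ] | spin units -0.02 dx -0.003 dy -0.021 z mm 51.8 w 39.0 F [ 1.3  0.1 -0.5] gf 41.3 q [-0.68  0.06  1.92  0.    1.16 -2.22]
expected px [312. 275.]
```

View pics/w3.png

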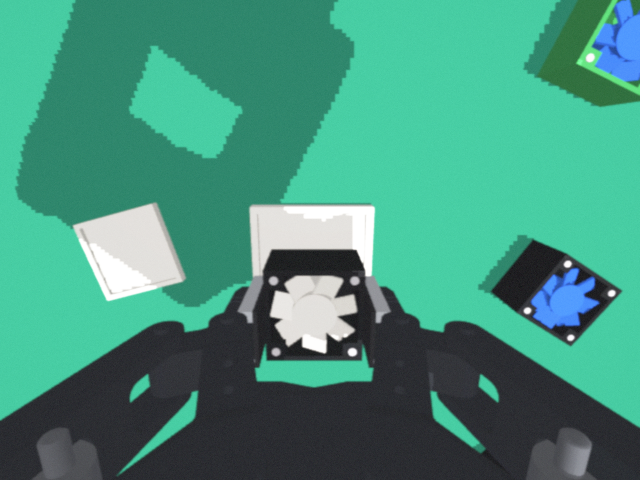

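The white fan (312,315) is held square between the pads over the large white tray (312,240). Lowering in small steps.

Request:
servo_tool --deltas '[{"dx": 0,"dy": -0.02,"dz": 0.2,"spin": 0,"gripper": 32},{"dx": 0,"dy": 0,"dz": 0.25,"spin": 0,"gripper": 32},{"dx": 0,"dy": 0,"dz": 0.15,"spin": 0,"gripper": 32},{"dx": 0,"dy": 0,"dz": 0.1,"spin": 0,"gripper": 32},{"dx": 0,"dy": 0,"dz": 0.04,"spin": 0,"gripper": 32},{"dx": 0,"dy": 0,"dz": 0.02,"spin": 0,"gripper": 32},{"dx": 0,"dy": 0,"dz": 0.02,"spin": 0,"gripper": 32},{"dx": 0,"dy": 0,"dz": 0,"spin": 0,"gripper": 32},{"dx": 0,"dy": 0,"dz": 0,"spin": 0,"gripper": 32}]'

```text
time_s: 7.55
position: [0.4717, -0.2891, 0.0127]
tool_rot: [0.0, 0.016, 1.0, -0.0]
force: [0.5, 0.8, 0.4]
grip_width: 0.0389
finger_force: 41.3
```

Request:
servo_tool --deltas '[{"dx": 0,"dy": 0,"dz": 0.02,"spin": 0,"gripper": 32},{"dx": 0,"dy": 0,"dz": 0.01,"spin": 0,"gripper": 32},{"dx": 0,"dy": 0,"dz": 0,"spin": 0,"gripper": 32},{"dx": 0,"dy": 0,"dz": 0,"spin": 0,"gripper": 32}]'

```text
time_s: 7.95
position: [0.4717, -0.2891, 0.0111]
tool_rot: [0.0, 0.016, 1.0, -0.0]
force: [-0.6, -0.1, 1.3]
grip_width: 0.0391
finger_force: 41.5
```

Request:
servo_tool --deltas '[{"dx": 0,"dy": 0,"dz": 0.01,"spin": 0,"gripper": 32},{"dx": 0,"dy": 0,"dz": 0.01,"spin": 0,"gripper": 32},{"dx": 0,"dy": 0,"dz": 0,"spin": 0,"gripper": 32},{"dx": 0,"dy": 0,"dz": 0,"spin": 0,"gripper": 32}]'

```text
time_s: 8.35
position: [0.4717, -0.289, 0.0111]
tool_rot: [-0.0, 0.016, 1.0, 0.0]
force: [-3.6, 2.4, 9.5]
grip_width: 0.0389
finger_force: 42.6
```

Request:
servo_tool --deltas '[{"dx": 0,"dy": 0,"dz": 0,"spin": 0,"gripper": 42},{"dx": 0,"dy": 0,"dz": 0,"spin": 0,"gripper": 48},{"dx": 0,"dy": 0,"dz": 0,"spin": 0,"gripper": 54},{"dx": 0,"dy": 0,"dz": 0,"spin": 0,"gripper": 56},{"dx": 0,"dy": 0,"dz": -0.1,"spin": 0,"gripper": 56},{"dx": 0,"dy": 0,"dz": -0.3,"spin": 0,"gripper": 56},{"dx": 0,"dy": 0,"dz": -0.5,"spin": 0,"gripper": 56},{"dx": 0,"dy": 0,"dz": -0.5,"spin": 0,"gripper": 70},{"dx": 0,"dy": 0,"dz": -0.4,"spin": 1,"gripper": 70},{"dx": 0,"dy": 0,"dz": 0,"spin": 1,"gripper": 70},{"dx": 0,"dy": 0,"dz": 0,"spin": 1,"gripper": 70},{"dx": 0,"dy": 0,"dz": 0,"spin": 1,"gripper": 70}]'

```text
time_s: 9.55
position: [0.4721, -0.2893, 0.1018]
tool_rot: [0.001, 0.226, 0.974, -0.001]
force: [-0.1, 0.4, 0.5]
grip_width: 0.07
finger_force: 0.0
```

Request:
servo_tool --deltas '[{"dx": 0,"dy": 0,"dz": 0,"spin": 0.8,"gripper": 70},{"dx": 0,"dy": 0,"dz": 0,"spin": 0,"gripper": 70},{"dx": 0,"dy": 0,"dz": 0,"spin": 0,"gripper": 70}]'

```text
time_s: 9.85
position: [0.4718, -0.2891, 0.1008]
tool_rot: [0.001, 0.264, 0.965, -0.0]
force: [0.2, -0.4, 0.8]
grip_width: 0.0702
finger_force: 0.0
```

```bash
python3 -c "
from rig import env
from h import *
plan(env,605,-304,-31.4)
p,d=env.capture('top');cv2.imwrite('pics/t1.png',cv2.resize(p[120:300,100:520,::-1],None,fx=1.9,fy=1.9))"
```

```text
t 9.85 pos [ 0.4718 -0.2891  0.1008] yaw 59.4 tilt [ 0.001 -0.001] | spin units 0.14 dx -2.429 dy 1.133 z mm 100.8 w 70.2 F [ 0.2 -0.4  0.8] gf 0.0 q [-0.68 -0.    1.89 -0.    1.25 -1.72]
```

View pics/t1.png

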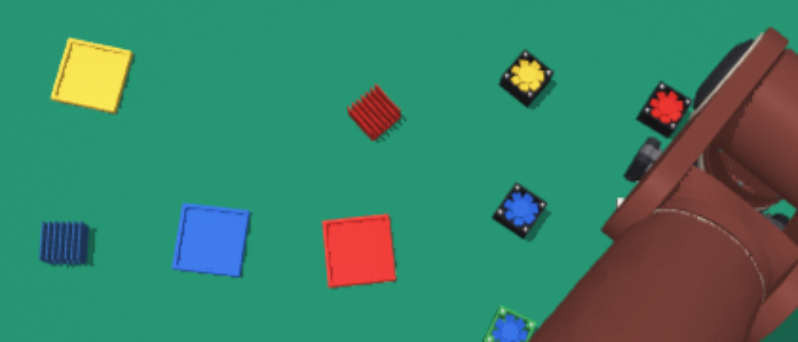

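The arm hides the white tray in this view. Everything else is undisturbed. Going to the red fan.

Request:
servo_tool --deltas '[{"dx": -0.4,"dy": 0.2,"dz": 0,"spin": 0.1,"gripper": 70},{"dx": -0.51,"dy": 0.23,"dz": 0,"spin": 0,"gripper": 70},{"dx": -0.51,"dy": 0.23,"dz": 0,"spin": 0,"gripper": 70},{"dx": -0.51,"dy": 0.23,"dz": 0,"spin": 0,"gripper": 70},{"dx": -0.5,"dy": 0.23,"dz": 0.1,"spin": 0,"gripper": 70},{"dx": 0,"dy": 0,"dz": 0.4,"spin": 0,"gripper": 70},{"dx": 0,"dy": 0,"dz": 0.4,"spin": 0,"gripper": 70},{"dx": 0,"dy": 0,"dz": 0,"spin": 0,"gripper": 70},{"dx": 0,"dy": 0,"dz": 0,"spin": 0,"gripper": 70}]'

```text
time_s: 10.8
position: [0.6042, -0.3038, 0.0546]
tool_rot: [-0.001, 0.269, 0.963, 0.0]
force: [1.1, -0.2, 1.0]
grip_width: 0.0699
finger_force: 0.0
```

```bash
cat > chk.py <<'E'
from w import *
a=sys.argv; x,y,an=map(float,a[2:5]); plan(env,x,y,an); cc,p,d=wrist(a[1],x,y)
hsv=cv2.cvtColor(p,cv2.COLOR_RGB2HSV).astype(int);h,s,v=[hsv[...,i] for i in range(3)]
m={"y":(abs(h-25)<8)&(s>120),"r":((h<8)|(h>172))&(s>140),"b":(abs(h-109)<10)&(s>120)}[a[5]]&(v>90)
n,l,st,ce=cv2.connectedComponentsWithStats(m.astype(np.uint8))
for i in range(1,n):
    if st[i,4]>60: print(st[i].tolist(),np.round(ce[i]),np.round(ray(cc,ce[i],.026)[0]*1000,1))
E
python3 chk.py w4 605 -304 -31.4 r
```

```text
t 10.8 pos [ 0.6042 -0.3038  0.0546] yaw 58.7 tilt [-0.001  0.001] | spin units 0.02 dx -0.017 dy 0.004 z mm 54.6 w 69.9 F [ 1.1 -0.2  1. ] gf 0.0 q [-0.58  0.33  1.61 -0.    1.21 -1.6 ]
expected px [315. 274.]
[283, 246, 66, 61, 2819] [315. 274.] [ 606.1 -304.1   26. ]
```

Request:
servo_tool --deltas '[{"dx": -0.03,"dy": 0,"dz": 0.3,"spin": 0,"gripper": 66},{"dx": 0,"dy": 0,"dz": 0.3,"spin": 0,"gripper": 66},{"dx": 0,"dy": 0,"dz": 0.2,"spin": 0,"gripper": 66},{"dx": 0,"dy": 0,"dz": 0.1,"spin": 0,"gripper": 66},{"dx": 0,"dy": 0,"dz": 0.06,"spin": 0,"gripper": 66},{"dx": 0,"dy": 0,"dz": 0,"spin": 0,"gripper": 50},{"dx": 0,"dy": 0,"dz": 0,"spin": 0,"gripper": 44},{"dx": 0,"dy": 0,"dz": 0,"spin": 0,"gripper": 38},{"dx": 0,"dy": 0,"dz": 0,"spin": 0,"gripper": 32},{"dx": 0,"dy": 0,"dz": 0,"spin": 0,"gripper": 32},{"dx": 0,"dy": 0,"dz": 0,"spin": 0,"gripper": 32},{"dx": 0,"dy": 0,"dz": 0,"spin": 0,"gripper": 32}]'

```text
time_s: 12.05
position: [0.6063, -0.3051, 0.0077]
tool_rot: [0.001, 0.27, 0.963, -0.0]
force: [0.1, 0.7, 3.9]
grip_width: 0.0393
finger_force: 41.7
```

Request:
servo_tool --deltas '[{"dx": 0,"dy": 0,"dz": -0.1,"spin": 0,"gripper": 32},{"dx": 0,"dy": 0,"dz": -0.3,"spin": 0,"gripper": 32},{"dx": 0,"dy": 0,"dz": -0.5,"spin": 0,"gripper": 32},{"dx": 0,"dy": 0,"dz": -0.5,"spin": 0,"gripper": 32},{"dx": 0,"dy": 0,"dz": -0.4,"spin": 0,"gripper": 32},{"dx": 0,"dy": 0,"dz": 0,"spin": 0,"gripper": 32},{"dx": 0,"dy": 0,"dz": 0,"spin": 0,"gripper": 32}]'

```text
time_s: 12.75
position: [0.6058, -0.3047, 0.0972]
tool_rot: [0.0, 0.27, 0.963, -0.0]
force: [-0.0, 0.2, -1.0]
grip_width: 0.0389
finger_force: 41.3
```

```bash
python3 -c "
from rig import env
from h import *
plan(env,445.4,16.6,7.7)"
```

```text
t 12.75 pos [ 0.6058 -0.3047  0.0972] yaw 58.7 tilt [ 0.001 -0.   ] | spin units -6.5 dx 2.318 dy 6.798 z mm 97.2 w 38.9 F [-0.   0.2 -1. ] gf 41.3 q [-0.58  0.28  1.59 -0.    1.27 -1.6 ]
```

Request:
servo_tool --deltas '[{"dx": 0,"dy": 0,"dz": 0,"spin": -0.9,"gripper": 32},{"dx": 0,"dy": 0,"dz": 0,"spin": -0.9,"gripper": 32},{"dx": 0,"dy": 0,"dz": 0,"spin": -0.9,"gripper": 32},{"dx": 0,"dy": 0,"dz": 0,"spin": -0.9,"gripper": 32},{"dx": 0,"dy": 0,"dz": 0,"spin": -0.9,"gripper": 32},{"dx": 0,"dy": 0,"dz": 0,"spin": -0.9,"gripper": 32},{"dx": 0,"dy": 0,"dz": 0,"spin": -0.9,"gripper": 32},{"dx": 0,"dy": 0,"dz": 0,"spin": -0.2,"gripper": 32}]'

```text
time_s: 13.55
position: [0.6045, -0.3039, 0.0944]
tool_rot: [-0.002, -0.068, 0.998, 0.001]
force: [-0.5, 0.8, -1.9]
grip_width: 0.0389
finger_force: 41.3
```

Request:
servo_tool --deltas '[{"dx": 0.1,"dy": 0.35,"dz": 0,"spin": 0,"gripper": 32},{"dx": 0.23,"dy": 0.68,"dz": 0,"spin": 0,"gripper": 32},{"dx": 0.23,"dy": 0.68,"dz": 0,"spin": 0,"gripper": 32},{"dx": 0.23,"dy": 0.68,"dz": 0,"spin": 0,"gripper": 32},{"dx": 0.23,"dy": 0.68,"dz": 0,"spin": 0,"gripper": 32},{"dx": 0.23,"dy": 0.68,"dz": 0,"spin": 0,"gripper": 32},{"dx": 0.23,"dy": 0.68,"dz": 0,"spin": 0,"gripper": 32},{"dx": 0.23,"dy": 0.68,"dz": 0,"spin": 0,"gripper": 32},{"dx": 0.23,"dy": 0.68,"dz": 0,"spin": 0,"gripper": 32},{"dx": 0.23,"dy": 0.68,"dz": 0,"spin": 0,"gripper": 32},{"dx": 0.15,"dy": 0.33,"dz": 0.3,"spin": 0,"gripper": 32},{"dx": 0,"dy": 0,"dz": 0.4,"spin": 0,"gripper": 32}]'

```text
time_s: 14.75
position: [0.4441, 0.0185, 0.0613]
tool_rot: [0.0, -0.068, 0.998, 0.0]
force: [-0.6, -0.4, -1.0]
grip_width: 0.0388
finger_force: 41.3
```

Request:
servo_tool --deltas '[{"dx": 0,"dy": 0,"dz": 0.2,"spin": 0,"gripper": 32},{"dx": 0,"dy": 0,"dz": 0,"spin": 0,"gripper": 32},{"dx": 0,"dy": 0,"dz": 0,"spin": 0,"gripper": 32}]'

```text
time_s: 15.05
position: [0.4453, 0.0163, 0.0518]
tool_rot: [-0.0, -0.067, 0.998, 0.0]
force: [0.5, 0.2, -0.2]
grip_width: 0.0394
finger_force: 41.3
```

```bash
python3 w.py w5 445.4 16.6 7.7
```

```text
t 15.05 pos [0.4453 0.0163 0.0518] yaw 97.7 tilt [-0.001  0.   ] | spin units -0.01 dx -0.003 dy 0.005 z mm 51.8 w 39.4 F [ 0.5  0.2 -0.2] gf 41.3 q [-0.13 -0.2   2.17 -0.    1.17 -1.83]
expected px [314. 275.]
```

View pics/w5.png

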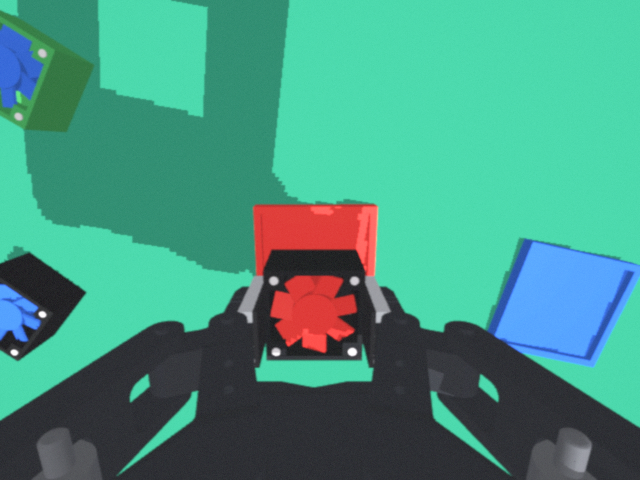

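The red fan (314,315) is held square over the red tray (315,240). Lowering.

Request:
servo_tool --deltas '[{"dx": 0,"dy": 0,"dz": 0.2,"spin": 0,"gripper": 32},{"dx": 0,"dy": 0,"dz": 0.25,"spin": 0,"gripper": 32},{"dx": 0,"dy": 0,"dz": 0.15,"spin": 0,"gripper": 32},{"dx": 0,"dy": 0,"dz": 0.1,"spin": 0,"gripper": 32},{"dx": 0,"dy": 0,"dz": 0.04,"spin": 0,"gripper": 32},{"dx": 0,"dy": 0,"dz": 0.02,"spin": 0,"gripper": 32},{"dx": 0,"dy": 0,"dz": 0.02,"spin": 0,"gripper": 32},{"dx": 0,"dy": 0,"dz": 0.01,"spin": 0,"gripper": 32},{"dx": 0,"dy": 0,"dz": 0.01,"spin": 0,"gripper": 32},{"dx": 0,"dy": 0,"dz": 0,"spin": 0,"gripper": 32},{"dx": 0,"dy": 0,"dz": 0,"spin": 0,"gripper": 32}]'

```text
time_s: 16.2
position: [0.4453, 0.0167, 0.012]
tool_rot: [0.0, -0.067, 0.998, -0.0]
force: [-0.5, -0.2, -1.1]
grip_width: 0.0392
finger_force: 41.3
```

Request:
servo_tool --deltas '[{"dx": 0,"dy": 0,"dz": 0.01,"spin": 0,"gripper": 32},{"dx": 0,"dy": 0,"dz": 0.01,"spin": 0,"gripper": 32},{"dx": 0,"dy": 0,"dz": 0.01,"spin": 0,"gripper": 32},{"dx": 0,"dy": 0,"dz": 0,"spin": 0,"gripper": 32},{"dx": 0,"dy": 0,"dz": 0,"spin": 0,"gripper": 32}]'

```text
time_s: 16.7
position: [0.4453, 0.0166, 0.0116]
tool_rot: [-0.0, -0.067, 0.998, 0.0]
force: [-5.6, 0.1, 11.1]
grip_width: 0.039
finger_force: 42.7
```

Request:
servo_tool --deltas '[{"dx": 0,"dy": 0,"dz": 0,"spin": 0,"gripper": 42},{"dx": 0,"dy": 0,"dz": 0,"spin": 0,"gripper": 48},{"dx": 0,"dy": 0,"dz": 0,"spin": 0,"gripper": 54},{"dx": 0,"dy": 0,"dz": 0,"spin": 0,"gripper": 56},{"dx": 0,"dy": 0,"dz": -0.1,"spin": 0,"gripper": 56},{"dx": 0,"dy": 0,"dz": -0.3,"spin": 0,"gripper": 56},{"dx": 0,"dy": 0,"dz": -0.5,"spin": 0,"gripper": 56},{"dx": 0,"dy": 0,"dz": -0.5,"spin": 0,"gripper": 70},{"dx": 0,"dy": 0,"dz": -0.2,"spin": 1,"gripper": 70},{"dx": 0,"dy": 0,"dz": 0,"spin": 1,"gripper": 70},{"dx": 0,"dy": 0,"dz": 0,"spin": 1,"gripper": 70},{"dx": 0,"dy": 0,"dz": 0,"spin": 1,"gripper": 70}]'

```text
time_s: 17.9
position: [0.4453, 0.0166, 0.0908]
tool_rot: [0.0, 0.144, 0.99, -0.0]
force: [-0.4, -0.3, 0.2]
grip_width: 0.0698
finger_force: 0.0
```

Request:
servo_tool --deltas '[{"dx": 0,"dy": 0,"dz": 0,"spin": 1,"gripper": 70},{"dx": 0,"dy": 0,"dz": 0,"spin": 1,"gripper": 70},{"dx": 0,"dy": 0,"dz": 0,"spin": 0.85,"gripper": 70},{"dx": 0,"dy": 0,"dz": 0,"spin": 0,"gripper": 70},{"dx": 0,"dy": 0,"dz": 0,"spin": 0,"gripper": 70}]'

```text
time_s: 18.4
position: [0.4452, 0.0167, 0.0905]
tool_rot: [0.0, 0.286, 0.958, 0.0]
force: [0.5, -0.6, -0.0]
grip_width: 0.0704
finger_force: 0.0
```

```bash
python3 -c "
from rig import env
from h import *
plan(env,490,-150,-33.4)"
```

```text
t 18.4 pos [0.4452 0.0167 0.0905] yaw 56.7 tilt [ 0. -0.] | spin units 0.02 dx -2.583 dy -2.29 z mm 90.5 w 70.4 F [ 0.5 -0.6 -0. ] gf 0.0 q [-0.13 -0.26  2.15 -0.    1.26 -1.12]
```

Request:
servo_tool --deltas '[{"dx": -0.43,"dy": -0.38,"dz": 0,"spin": 0,"gripper": 70},{"dx": -0.43,"dy": -0.38,"dz": 0,"spin": 0,"gripper": 70},{"dx": -0.43,"dy": -0.38,"dz": 0,"spin": 0,"gripper": 70},{"dx": -0.43,"dy": -0.38,"dz": 0,"spin": 0,"gripper": 70},{"dx": -0.43,"dy": -0.38,"dz": 0,"spin": 0,"gripper": 70},{"dx": -0.43,"dy": -0.38,"dz": 0,"spin": 0,"gripper": 70},{"dx": 0,"dy": 0,"dz": 0.3,"spin": 0,"gripper": 70},{"dx": 0,"dy": 0,"dz": 0.4,"spin": 0,"gripper": 70},{"dx": 0,"dy": 0,"dz": 0,"spin": 0,"gripper": 70},{"dx": 0,"dy": 0,"dz": 0,"spin": 0,"gripper": 70}]'

```text
time_s: 19.4
position: [0.4894, -0.1487, 0.0546]
tool_rot: [-0.001, 0.287, 0.958, 0.0]
force: [-0.2, 0.5, -0.7]
grip_width: 0.0697
finger_force: 0.0
```

```bash
python3 chk.py w6 490 -150 -33.4 b
```

```text
t 19.4 pos [ 0.4894 -0.1487  0.0546] yaw 56.7 tilt [-0.002  0.001] | spin units 0.01 dx -0.024 dy -0.015 z mm 54.6 w 69.7 F [-0.2  0.5 -0.7] gf 0.0 q [-0.44 -0.04  2.01  0.    1.16 -1.43]
expected px [313. 275.]
[143, 5, 80, 84, 4448] [184.  46.] [ 364.3 -138.4   26. ]
[282, 246, 66, 61, 2835] [314. 274.] [ 490.8 -149.6   26. ]
```

Request:
servo_tool --deltas '[{"dx": -0.03,"dy": 0,"dz": 0.3,"spin": 0,"gripper": 66},{"dx": 0,"dy": 0,"dz": 0.3,"spin": 0,"gripper": 66},{"dx": 0,"dy": 0,"dz": 0.2,"spin": 0,"gripper": 66},{"dx": 0,"dy": 0,"dz": 0.1,"spin": 0,"gripper": 66},{"dx": 0,"dy": 0,"dz": 0.06,"spin": 0,"gripper": 66},{"dx": 0,"dy": 0,"dz": 0,"spin": 0,"gripper": 50},{"dx": 0,"dy": 0,"dz": 0,"spin": 0,"gripper": 44},{"dx": 0,"dy": 0,"dz": 0,"spin": 0,"gripper": 38},{"dx": 0,"dy": 0,"dz": 0,"spin": 0,"gripper": 32},{"dx": 0,"dy": 0,"dz": 0,"spin": 0,"gripper": 32},{"dx": 0,"dy": 0,"dz": 0,"spin": 0,"gripper": 32},{"dx": 0,"dy": 0,"dz": 0,"spin": 0,"gripper": 32}]'

```text
time_s: 20.65
position: [0.492, -0.1506, 0.008]
tool_rot: [0.001, 0.287, 0.958, -0.0]
force: [0.5, 0.5, 5.1]
grip_width: 0.0394
finger_force: 41.7
```

Request:
servo_tool --deltas '[{"dx": 0,"dy": 0,"dz": -0.1,"spin": 0,"gripper": 32},{"dx": 0,"dy": 0,"dz": -0.3,"spin": 0,"gripper": 32},{"dx": 0,"dy": 0,"dz": -0.5,"spin": 0,"gripper": 32},{"dx": 0,"dy": 0,"dz": -0.5,"spin": 0,"gripper": 32},{"dx": 0,"dy": 0,"dz": -0.4,"spin": 0,"gripper": 32},{"dx": 0,"dy": 0,"dz": 0,"spin": -0.9,"gripper": 32},{"dx": 0,"dy": 0,"dz": 0,"spin": -0.9,"gripper": 32},{"dx": 0,"dy": 0,"dz": 0,"spin": -0.9,"gripper": 32},{"dx": 0,"dy": 0,"dz": 0,"spin": -0.9,"gripper": 32},{"dx": 0,"dy": 0,"dz": 0,"spin": -0.9,"gripper": 32},{"dx": 0,"dy": 0,"dz": 0,"spin": -0.2,"gripper": 32},{"dx": 0,"dy": 0,"dz": 0,"spin": 0,"gripper": 32}]'

```text
time_s: 21.85
position: [0.4914, -0.1503, 0.0978]
tool_rot: [0.0, 0.046, 0.999, -0.0]
force: [0.6, -1.0, -0.2]
grip_width: 0.0394
finger_force: 41.3
```

```bash
python3 -c "
from rig import env
from h import *
plan(env,452.5,170.8,-5.1)"
```

```text
t 21.85 pos [ 0.4914 -0.1503  0.0978] yaw 84.7 tilt [ 0. -0.] | spin units -0.03 dx 1.345 dy 6.328 z mm 97.8 w 39.4 F [ 0.6 -1.  -0.2] gf 41.3 q [-0.44 -0.09  1.99 -0.    1.25 -1.92]
```

Request:
servo_tool --deltas '[{"dx": 0.07,"dy": 0.31,"dz": 0,"spin": 0,"gripper": 32},{"dx": 0.14,"dy": 0.66,"dz": 0,"spin": 0,"gripper": 32},{"dx": 0.14,"dy": 0.66,"dz": 0,"spin": 0,"gripper": 32},{"dx": 0.14,"dy": 0.66,"dz": 0,"spin": 0,"gripper": 32},{"dx": 0.14,"dy": 0.66,"dz": 0,"spin": 0,"gripper": 32},{"dx": 0.14,"dy": 0.66,"dz": 0,"spin": 0,"gripper": 32},{"dx": 0.14,"dy": 0.66,"dz": 0,"spin": 0,"gripper": 32},{"dx": 0.14,"dy": 0.66,"dz": 0,"spin": 0,"gripper": 32},{"dx": 0.14,"dy": 0.66,"dz": 0,"spin": 0,"gripper": 32},{"dx": 0.14,"dy": 0.66,"dz": 0,"spin": 0,"gripper": 32},{"dx": 0.02,"dy": 0.08,"dz": 0.3,"spin": 0,"gripper": 32},{"dx": 0,"dy": 0,"dz": 0.4,"spin": 0,"gripper": 32}]'

```text
time_s: 23.05
position: [0.453, 0.1733, 0.0633]
tool_rot: [0.001, 0.044, 0.999, 0.001]
force: [0.9, 0.1, -0.9]
grip_width: 0.0395
finger_force: 41.3
```

Request:
servo_tool --deltas '[{"dx": 0,"dy": 0,"dz": 0.2,"spin": 0,"gripper": 32},{"dx": 0,"dy": 0,"dz": 0,"spin": 0,"gripper": 32},{"dx": 0,"dy": 0,"dz": 0,"spin": 0,"gripper": 32}]'

```text
time_s: 23.35
position: [0.4528, 0.171, 0.0526]
tool_rot: [-0.0, 0.046, 0.999, 0.0]
force: [0.4, -0.9, 0.3]
grip_width: 0.0393
finger_force: 41.3
```

```bash
python3 w.py w7 452.5 170.8 -5.1
```

```text
t 23.35 pos [0.4528 0.171  0.0526] yaw 84.8 tilt [-0.  0.] | spin units -0.02 dx 0.005 dy -0.005 z mm 52.6 w 39.3 F [ 0.4 -0.9  0.3] gf 41.3 q [ 0.21 -0.1   2.08  0.    1.16 -1.27]
expected px [314. 274.]
```

View pics/w7.png

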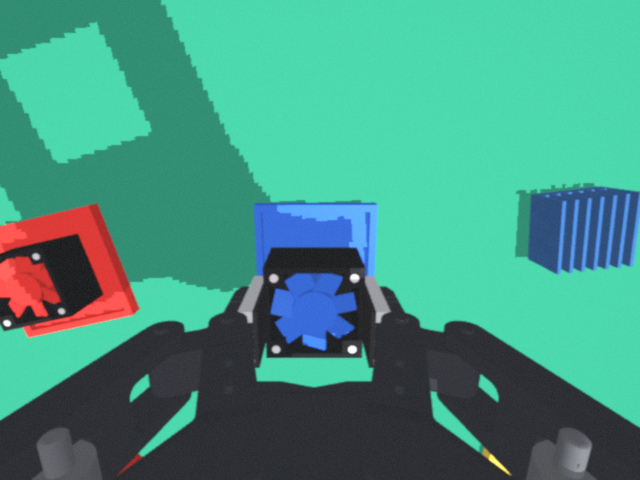

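The blue fan (315,313) is centred over the blue tray (315,240), and the red fan (40,285) lies flat in its tray. Lowering.

Request:
servo_tool --deltas '[{"dx": 0,"dy": 0,"dz": 0.2,"spin": 0,"gripper": 32},{"dx": 0,"dy": 0,"dz": 0.25,"spin": 0,"gripper": 32},{"dx": 0,"dy": 0,"dz": 0.15,"spin": 0,"gripper": 32},{"dx": 0,"dy": 0,"dz": 0.1,"spin": 0,"gripper": 32},{"dx": 0,"dy": 0,"dz": 0.04,"spin": 0,"gripper": 32},{"dx": 0,"dy": 0,"dz": 0.02,"spin": 0,"gripper": 32},{"dx": 0,"dy": 0,"dz": 0.02,"spin": 0,"gripper": 32},{"dx": 0,"dy": 0,"dz": 0.02,"spin": 0,"gripper": 32},{"dx": 0,"dy": 0,"dz": 0.01,"spin": 0,"gripper": 32},{"dx": 0,"dy": 0,"dz": 0.01,"spin": 0,"gripper": 32},{"dx": 0,"dy": 0,"dz": 0,"spin": 0,"gripper": 32},{"dx": 0,"dy": 0,"dz": 0,"spin": 0,"gripper": 32}]'

```text
time_s: 24.6
position: [0.453, 0.171, 0.012]
tool_rot: [0.0, 0.045, 0.999, -0.0]
force: [-2.9, -0.8, 5.0]
grip_width: 0.0393
finger_force: 41.9
```

Request:
servo_tool --deltas '[{"dx": 0,"dy": 0,"dz": 0,"spin": 0,"gripper": 42},{"dx": 0,"dy": 0,"dz": 0,"spin": 0,"gripper": 48},{"dx": 0,"dy": 0,"dz": 0,"spin": 0,"gripper": 54},{"dx": 0,"dy": 0,"dz": 0,"spin": 0,"gripper": 56},{"dx": 0,"dy": 0,"dz": -0.1,"spin": 0,"gripper": 56},{"dx": 0,"dy": 0,"dz": -0.3,"spin": 0,"gripper": 56},{"dx": 0,"dy": 0,"dz": -0.5,"spin": 0,"gripper": 56},{"dx": 0,"dy": 0,"dz": -0.5,"spin": 0,"gripper": 70},{"dx": 0,"dy": 0,"dz": -0.2,"spin": 1,"gripper": 70},{"dx": 0,"dy": 0,"dz": 0,"spin": 1,"gripper": 70},{"dx": 0,"dy": 0,"dz": 0,"spin": 1,"gripper": 70},{"dx": 0,"dy": 0,"dz": 0,"spin": 1,"gripper": 70}]'

```text
time_s: 25.8
position: [0.4529, 0.171, 0.0919]
tool_rot: [0.0, 0.254, 0.967, 0.0]
force: [-0.2, -0.4, -1.2]
grip_width: 0.0701
finger_force: 0.0
```

Request:
servo_tool --deltas '[{"dx": 0,"dy": 0,"dz": 0,"spin": 1,"gripper": 70},{"dx": 0,"dy": 0,"dz": 0,"spin": 0.6,"gripper": 70},{"dx": 0,"dy": 0,"dz": 0,"spin": 0,"gripper": 70},{"dx": 0,"dy": 0,"dz": 0,"spin": 0,"gripper": 70}]'

```text
time_s: 26.2
position: [0.4528, 0.171, 0.0915]
tool_rot: [0.0, 0.331, 0.943, 0.0]
force: [0.5, 0.8, -0.5]
grip_width: 0.0696
finger_force: 0.0
```

```bash
python3 -c "
from rig import env
from h import *
plan(env,636.5,-156.2,-38.8)"
```

```text
t 26.2 pos [0.4528 0.171  0.0915] yaw 51.3 tilt [0. 0.] | spin units 0.02 dx -6.963 dy -2.798 z mm 91.5 w 69.6 F [ 0.5  0.8 -0.5] gf 0.0 q [ 0.21 -0.16  2.06 -0.    1.24 -0.69]
```

Request:
servo_tool --deltas '[{"dx": -0.33,"dy": -0.13,"dz": 0,"spin": 0,"gripper": 70},{"dx": -0.65,"dy": -0.26,"dz": 0,"spin": 0,"gripper": 70},{"dx": -0.65,"dy": -0.26,"dz": 0,"spin": 0,"gripper": 70},{"dx": -0.65,"dy": -0.26,"dz": 0,"spin": 0,"gripper": 70},{"dx": -0.65,"dy": -0.26,"dz": 0,"spin": 0,"gripper": 70},{"dx": -0.65,"dy": -0.26,"dz": 0,"spin": 0,"gripper": 70},{"dx": -0.65,"dy": -0.26,"dz": 0,"spin": 0,"gripper": 70},{"dx": -0.65,"dy": -0.26,"dz": 0,"spin": 0,"gripper": 70},{"dx": -0.65,"dy": -0.26,"dz": 0,"spin": 0,"gripper": 70},{"dx": -0.65,"dy": -0.26,"dz": 0,"spin": 0,"gripper": 70},{"dx": -0.65,"dy": -0.26,"dz": 0,"spin": 0,"gripper": 70},{"dx": -0.13,"dy": -0.07,"dz": 0,"spin": 0,"gripper": 70}]'

```text
time_s: 27.4
position: [0.6378, -0.1593, 0.0917]
tool_rot: [0.001, 0.333, 0.943, -0.0]
force: [-0.2, 0.8, 0.7]
grip_width: 0.0699
finger_force: 0.0
```

Request:
servo_tool --deltas '[{"dx": 0,"dy": 0,"dz": 0.3,"spin": 0,"gripper": 70},{"dx": 0,"dy": 0,"dz": 0.4,"spin": 0,"gripper": 70},{"dx": 0,"dy": 0,"dz": 0,"spin": 0,"gripper": 70},{"dx": 0,"dy": 0,"dz": 0,"spin": 0,"gripper": 70}]'

```text
time_s: 27.8
position: [0.635, -0.1546, 0.0549]
tool_rot: [-0.002, 0.331, 0.943, 0.0]
force: [0.7, -0.4, -0.6]
grip_width: 0.0699
finger_force: 0.0
```

```bash
python3 chk.py w8 636.5 -156.2 -38.8 y
```

```text
t 27.8 pos [ 0.635  -0.1546  0.0549] yaw 51.3 tilt [-0.003  0.001] | spin units 0.02 dx -0.043 dy -0.006 z mm 54.9 w 69.9 F [ 0.7 -0.4 -0.6] gf 0.0 q [-0.35  0.28  1.67  0.    1.2  -1.25]
expected px [314. 276.]
[283, 247, 66, 60, 2840] [315. 275.] [ 637.  -155.7   26. ]
```

Request:
servo_tool --deltas '[{"dx": -0.03,"dy": 0,"dz": 0.3,"spin": 0,"gripper": 66},{"dx": 0,"dy": 0,"dz": 0.3,"spin": 0,"gripper": 66},{"dx": 0,"dy": 0,"dz": 0.2,"spin": 0,"gripper": 66},{"dx": 0,"dy": 0,"dz": 0.1,"spin": 0,"gripper": 66},{"dx": 0,"dy": 0,"dz": 0.06,"spin": 0,"gripper": 66},{"dx": 0,"dy": 0,"dz": 0,"spin": 0,"gripper": 50},{"dx": 0,"dy": 0,"dz": 0,"spin": 0,"gripper": 44},{"dx": 0,"dy": 0,"dz": 0,"spin": 0,"gripper": 38},{"dx": 0,"dy": 0,"dz": 0,"spin": 0,"gripper": 32},{"dx": 0,"dy": 0,"dz": 0,"spin": 0,"gripper": 32},{"dx": 0,"dy": 0,"dz": 0,"spin": 0,"gripper": 32},{"dx": 0,"dy": 0,"dz": 0,"spin": 0,"gripper": 32}]'

```text
time_s: 29.05
position: [0.6382, -0.1574, 0.0092]
tool_rot: [0.001, 0.332, 0.943, -0.0]
force: [0.2, -0.6, 4.8]
grip_width: 0.0389
finger_force: 41.6
```

Request:
servo_tool --deltas '[{"dx": 0,"dy": 0,"dz": -0.1,"spin": 0,"gripper": 32},{"dx": 0,"dy": 0,"dz": -0.3,"spin": 0,"gripper": 32},{"dx": 0,"dy": 0,"dz": -0.5,"spin": 0,"gripper": 32},{"dx": 0,"dy": 0,"dz": -0.5,"spin": 0,"gripper": 32},{"dx": 0,"dy": 0,"dz": -0.4,"spin": 0,"gripper": 32},{"dx": 0,"dy": 0,"dz": 0,"spin": -0.9,"gripper": 32},{"dx": 0,"dy": 0,"dz": 0,"spin": -0.9,"gripper": 32},{"dx": 0,"dy": 0,"dz": 0,"spin": -0.9,"gripper": 32},{"dx": 0,"dy": 0,"dz": 0,"spin": -0.9,"gripper": 32},{"dx": 0,"dy": 0,"dz": 0,"spin": -0.9,"gripper": 32},{"dx": 0,"dy": 0,"dz": 0,"spin": -0.2,"gripper": 32},{"dx": 0,"dy": 0,"dz": 0,"spin": 0,"gripper": 32}]'

```text
time_s: 30.25
position: [0.6375, -0.157, 0.0988]
tool_rot: [0.0, 0.093, 0.996, 0.0]
force: [1.1, 0.3, 0.3]
grip_width: 0.0393
finger_force: 41.2
```

```bash
python3 -c "
from rig import env
from h import *
plan(env,628.2,310,-10.5)"
```

```text
t 30.25 pos [ 0.6375 -0.157   0.0988] yaw 79.3 tilt [ 0. -0.] | spin units -0.03 dx 1.885 dy 9.15 z mm 98.8 w 39.3 F [1.1 0.3 0.3] gf 41.2 q [-0.35  0.23  1.64  0.    1.27 -1.74]
```

Request:
servo_tool --deltas '[{"dx": 0.07,"dy": 0.35,"dz": 0,"spin": 0,"gripper": 32},{"dx": 0.15,"dy": 0.73,"dz": 0,"spin": 0,"gripper": 32},{"dx": 0.15,"dy": 0.73,"dz": 0,"spin": 0,"gripper": 32},{"dx": 0.15,"dy": 0.73,"dz": 0,"spin": 0,"gripper": 32},{"dx": 0.15,"dy": 0.73,"dz": 0,"spin": 0,"gripper": 32},{"dx": 0.15,"dy": 0.73,"dz": 0,"spin": 0,"gripper": 32},{"dx": 0.15,"dy": 0.73,"dz": 0,"spin": 0,"gripper": 32},{"dx": 0.15,"dy": 0.73,"dz": 0,"spin": 0,"gripper": 32},{"dx": 0.15,"dy": 0.73,"dz": 0,"spin": 0,"gripper": 32},{"dx": 0.15,"dy": 0.73,"dz": 0,"spin": 0,"gripper": 32},{"dx": 0.15,"dy": 0.73,"dz": 0,"spin": 0,"gripper": 32},{"dx": 0.15,"dy": 0.73,"dz": 0,"spin": 0,"gripper": 32}]'

```text
time_s: 31.45
position: [0.6289, 0.2732, 0.0984]
tool_rot: [-0.0, 0.092, 0.996, 0.0]
force: [0.4, -0.0, -0.5]
grip_width: 0.0391
finger_force: 41.1
```

Request:
servo_tool --deltas '[{"dx": 0.13,"dy": 0.6,"dz": 0,"spin": 0,"gripper": 32},{"dx": 0.03,"dy": 0.17,"dz": 0.3,"spin": 0,"gripper": 32},{"dx": 0,"dy": 0,"dz": 0.4,"spin": 0,"gripper": 32},{"dx": 0,"dy": 0,"dz": 0.2,"spin": 0,"gripper": 32},{"dx": 0,"dy": 0,"dz": 0,"spin": 0,"gripper": 32},{"dx": 0,"dy": 0,"dz": 0,"spin": 0,"gripper": 32}]'

```text
time_s: 32.05
position: [0.6291, 0.3093, 0.0531]
tool_rot: [-0.0, 0.093, 0.996, -0.0]
force: [-0.1, -0.2, 0.3]
grip_width: 0.0394
finger_force: 41.1
```

```bash
python3 w.py w9 628.2 310 -10.5
```

```text
t 32.05 pos [0.6291 0.3093 0.0531] yaw 79.4 tilt [-0.001 -0.   ] | spin units -0.02 dx 0.019 dy 0.011 z mm 53.1 w 39.4 F [-0.1 -0.2  0.3] gf 41.1 q [ 0.35  0.38  1.54 -0.    1.22 -1.03]
expected px [315. 272.]
```

View pics/w9.png

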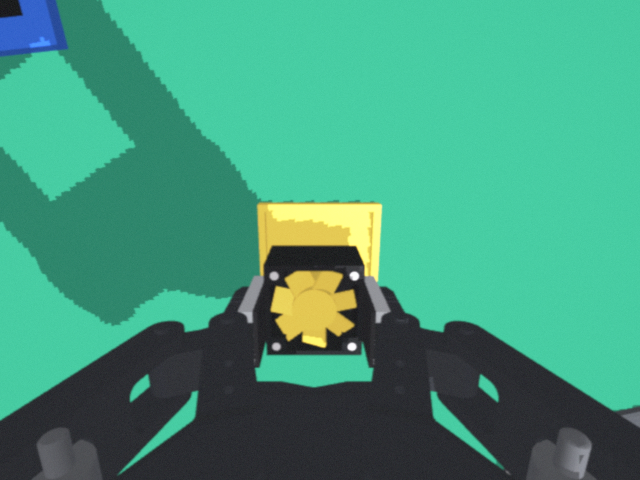

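The yellow fan (314,310) is about 2 mm left of the yellow tray's centre (320). I'll nudge along +y while lowering.

Request:
servo_tool --deltas '[{"dx": 0.02,"dy": 0.05,"dz": 0.2,"spin": 0,"gripper": 32},{"dx": 0,"dy": 0,"dz": 0.25,"spin": 0,"gripper": 32},{"dx": 0,"dy": 0,"dz": 0.15,"spin": 0,"gripper": 32},{"dx": 0,"dy": 0,"dz": 0.1,"spin": 0,"gripper": 32},{"dx": 0,"dy": 0,"dz": 0.03,"spin": 0,"gripper": 32},{"dx": 0,"dy": 0,"dz": 0.02,"spin": 0,"gripper": 32},{"dx": 0,"dy": 0,"dz": 0.02,"spin": 0,"gripper": 32},{"dx": 0,"dy": 0,"dz": 0.02,"spin": 0,"gripper": 32},{"dx": 0,"dy": 0,"dz": 0.01,"spin": 0,"gripper": 32},{"dx": 0,"dy": 0,"dz": 0.01,"spin": 0,"gripper": 32},{"dx": 0,"dy": 0,"dz": 0,"spin": 0,"gripper": 32},{"dx": 0,"dy": 0,"dz": 0,"spin": 0,"gripper": 32}]'

```text
time_s: 33.3
position: [0.6288, 0.3126, 0.0132]
tool_rot: [0.0, 0.092, 0.996, 0.0]
force: [-0.1, -1.2, 1.3]
grip_width: 0.0392
finger_force: 41.3
```

Request:
servo_tool --deltas '[{"dx": 0,"dy": 0,"dz": 0.01,"spin": 0,"gripper": 32},{"dx": 0,"dy": 0,"dz": 0.01,"spin": 0,"gripper": 32},{"dx": 0,"dy": 0,"dz": 0,"spin": 0,"gripper": 32},{"dx": 0,"dy": 0,"dz": 0,"spin": 0,"gripper": 32}]'

```text
time_s: 33.7
position: [0.6289, 0.3126, 0.0132]
tool_rot: [0.0, 0.092, 0.996, -0.0]
force: [-3.6, -2.0, 7.3]
grip_width: 0.0392
finger_force: 42.0
```

Contact. Releasing, lifting and moving clear to see everything from the top.

Request:
servo_tool --deltas '[{"dx": 0,"dy": 0,"dz": 0,"spin": 0,"gripper": 42},{"dx": 0,"dy": 0,"dz": 0,"spin": 0,"gripper": 48},{"dx": 0,"dy": 0,"dz": 0,"spin": 0,"gripper": 54},{"dx": 0,"dy": 0,"dz": 0,"spin": 0,"gripper": 56},{"dx": 0,"dy": 0,"dz": -0.1,"spin": 0,"gripper": 56},{"dx": 0,"dy": 0,"dz": -0.3,"spin": 0,"gripper": 56},{"dx": 0,"dy": 0,"dz": -0.6,"spin": 0,"gripper": 56},{"dx": 0,"dy": 0,"dz": -0.6,"spin": 0,"gripper": 56},{"dx": 0,"dy": 0,"dz": -0.6,"spin": 0,"gripper": 56},{"dx": 0,"dy": 0,"dz": -0.6,"spin": 0,"gripper": 56},{"dx": 0,"dy": 0,"dz": -0.6,"spin": 0,"gripper": 56},{"dx": 0.3,"dy": 0.3,"dz": -0.4,"spin": 0,"gripper": 56}]'

```text
time_s: 34.9
position: [0.6188, 0.329, 0.2068]
tool_rot: [0.003, 0.094, 0.996, 0.001]
force: [0.8, 0.4, -0.3]
grip_width: 0.0563
finger_force: 0.0
```

Request:
servo_tool --deltas '[{"dx": 0.6,"dy": 0.5,"dz": 0,"spin": 0,"gripper": 56},{"dx": 0.6,"dy": 0.5,"dz": 0,"spin": 0,"gripper": 56},{"dx": 0.6,"dy": 0.5,"dz": 0,"spin": 0,"gripper": 56},{"dx": 0.6,"dy": 0.5,"dz": 0,"spin": 0,"gripper": 56},{"dx": 0.6,"dy": 0.5,"dz": 0,"spin": 0,"gripper": 56},{"dx": 0.6,"dy": 0.5,"dz": 0,"spin": 0,"gripper": 56},{"dx": 0.6,"dy": 0.5,"dz": 0,"spin": 0,"gripper": 56},{"dx": 0.6,"dy": 0.5,"dz": 0,"spin": 0,"gripper": 56},{"dx": 0.6,"dy": 0.5,"dz": 0,"spin": 0,"gripper": 56},{"dx": 0,"dy": 0,"dz": 0,"spin": 0,"gripper": 56},{"dx": 0,"dy": 0,"dz": 0,"spin": 0,"gripper": 56}]'

```text
time_s: 36.0
position: [0.3921, 0.6015, 0.2031]
tool_rot: [0.001, 0.091, 0.996, 0.0]
force: [-0.6, -0.6, 0.6]
grip_width: 0.0558
finger_force: 0.0
```

```bash
python3 -c "
from rig import env
from h import *
p,d=env.capture('top');cv2.imwrite('pics/t2.png',cv2.resize(p[120:360,100:520,::-1],None,fx=1.9,fy=1.9))
print(env.observe()['position'])"
```

```text
[0.3928146  0.60078091 0.20287779]
```

View pics/t2.png

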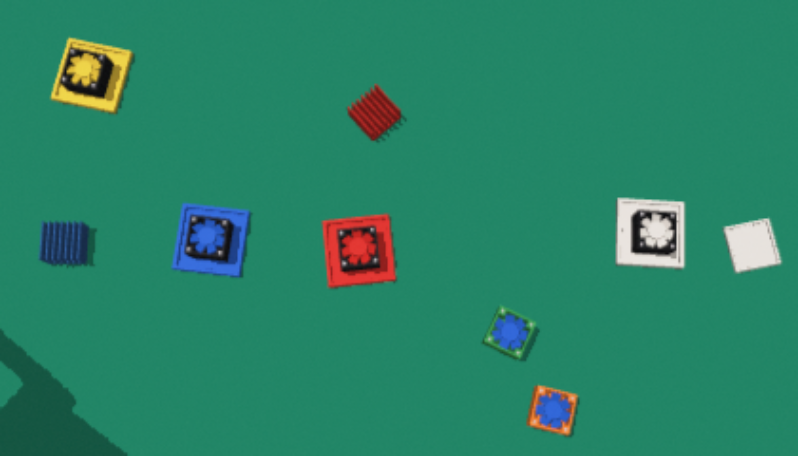

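All four fans lie flat, blades up, in their matching trays: yellow (88,72), blue (208,236), red (358,247) and white (655,231). The heat sinks and decoys have not moved.

```bash
python3 -c "
from rig import env
print(env.hand_in())"
```

```text
the job is handed in; nothing more can be done
None
```

The job is handed in at about 36 s of the 93 s allowed: all four fans lie flat, blades up, in the trays of their own colour, and the heat sinks and look-alikes were left where they were.

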